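# Pin the castle nut of a circuit-board holder

## Task

The castle nut on the board holder's spindle has worked loose. Turn it clockwise until you feel it start to bear on the spring in the sleeve below, carry on to the first slot after that which lines up with the cross hole and stop there. Then slide the locking pin gently through the slot and the spindle until it is fully home, let go, and leave the other things on the bench alone.

Things in the scene. Friction and masses are not known exactly. Their poses are not given: they have to be found in the camera images.
- cross_hole (a point): centre of the cross hole through the fixed upright steel spindle (24 mm thick, top 15 mm above this point) of the board holder, which is bolted to the bench. z up; x level along the hole, pointing from the spindle towards the locking pin and its handle, which slide along this line.
- nut: steel castle nut, turns about the spindle at fixed height; clockwise from above tightens. Origin on the axis, half-way up its hexagon: 36 mm across flats, 22 mm high, free all round. x axis along one slot and square out of one flat. Turns stiffly at about 0.24 N m and stays where left. In all it needs 0.4 to 1.6 rad; one slot may pass the hole while it is still loose.
- nut_crown (a point): on the nut's axis, half-way up its crown, 17 mm above the nut's origin, level with the pin. The crown is 34 mm across and 12 mm high, with six open slots 7.5 mm wide, one every 60 degrees, each over the middle of a flat.
- sleeve: fixed brass sleeve under the nut, 31 mm across, 17.5 mm high, origin on the axis at its underside. From a hidden angle, different each time and not shown by any pose, the nut also bears on a preloaded spring inside: the torque to turn it jumps by about 0.16 N m (to 0.40), then rises 0.04 N m per rad. 67 degrees past that point the spring is solid; forcing it there harms it.
- pin: steel locking pin, 5 mm thick, round nose, sliding level in a guide block with about 1.5 N friction. Origin at the nose tip, x axis back along the pin to its handle. At first the nose is 52 to 60 mm from the spindle axis; fully home, at its stop, 15 mm beyond it. It passes a slot within about 4 degrees of the hole, else it strikes the crown; forcing it there (over 20 N) harms it.
- pin_handle (a point): middle of the pin's upright round handle, 14 mm thick with a 17 mm rim on top; it spans 30 mm below to 24 mm above this point, which lies 110 mm behind the nose tip and 24 mm above the pin's axis. Pinch it from above with a finger on either side of the pin: at the end of travel it is 8 mm from the guide block (30 mm wide, top 12 mm above the pin's axis).
- spare_nut: bystander, leave alone: loose plain hexagon nut, 24 mm across flats, on the foot plate; origin at its underside
- washer: bystander, leave alone: loose steel washer, 28 mm, on the foot plate; origin at its underside
- screwdriver: bystander, leave alone: loose screwdriver, right of the mat; origin at its underside
- solder_reel: bystander, leave alone: loose grey reel, 54 mm wide, 40 mm high; origin at its underside
- flux_jar: bystander, leave alone: loose jar, 48 mm wide, 60 mm high; origin at its underside
- heat_sink: bystander, leave alone: loose finned aluminium block, 60 x 50 x 28 mm; origin at its underside
- relay: bystander, leave alone: loose black block, 30 x 45 x 25 mm; origin at its underside

How it is judged (in metres and radians):
On the way, in this order (a step that is already met when the one before it is completed fails the run):
1. the nut bears on the spring while the pin is still out (contact force between nut and sleeve above 5 N and x of pin in the frame of cross_hole above 0.016 m), for 0.2 s.
2. the pin has gone through slot and spindle to its stop (x of pin in the frame of cross_hole below -0.012 m), for 0.2 s.
At the end, for the whole second after the job is handed in: The pin's nose is at least 12 mm beyond the spindle axis (stop at 15 mm), so a slot is in line; the nut bears on the spring (over 5 N) and nothing moves (x of pin in the frame of cross_hole below -0.012 m and contact force between nut and sleeve above 5 N and angular speed of nut below 0.05 rad/s and linear speed of pin below 0.01 m/s); the robot touches nothing.
It fails at once if the nut is turned too far and the spring is forced solid (contact force between nut and sleeve above 20 N).
It fails at once if the pin is forced against the nut with more than 20 N (contact force between pin and nut above 20 N).
It fails at once if one of the other loose things is pushed away by more than 30 mm (distance of any of spare_nut, washer, screwdriver, solder_reel, flux_jar, heat_sink, relay from where it was at the start of the episode above 0.03 m).
It also fails if it takes over 69 s, if anything falls off the work surface, if the arm or the gripper's body presses on something with over 40 N, if the wrist force passes 120 N, or if a joint passes its speed limit or range.

## Robot

A 7-joint arm with a two-finger parallel gripper is mounted at the origin on the work surface. World frame = base frame: x ahead of the robot, y to its left, z up, the work surface at z = 0. Lengths are in mm, angles in rad, forces in N, time in s.
With the tool pointing down it reaches from about 400 to 875 mm from the base axis. Payload 4.4 kg.
Tool frame: the origin (TCP) lies midway between the tips of the shut fingers; the grasp point (between the pads) lies 19 mm behind it; z points along the fingers, y is the line along which they close (so a half turn about z gives the same grasp; the last joint's range is limited). The gripper opens to 85 mm and grips with 20 to 120 N. Pads are 22 mm wide; open, the fingers measure 114 mm over their backs; the gripper's body (76 mm by 85 mm) begins 54 mm behind the grasp point. The pads swing forward as they close: fully open they stand 13 mm farther back than shut.
Start: joints at [1.136, 0.628, 0.038, 1.517, -0.027, 0.996, -0.02], TCP at [234.351, -606.298, 231.313] pointing down, gripper open.
Joint ranges: [-3.06, 3.06], [-0.37, 2.12], [-1.25, 1.32], [0.18, 2.47], [-1.1, 4.24], [0.23, 1.98], [-2.94, 2.94]. Speed limits (rad/s): [2.57, 2.57, 3.14, 3.14, 3.14, 3.14, 3.14].

## Interface

Orientations are given as [roll, pitch, yaw] about the fixed x, y, z axes, in that order (R = Rz(yaw) Ry(pitch) Rx(roll)).
In Python, from cell import ctrl gives the robot as it stands. The module is installed in compiled form; this text tells all that it offers.
- The arm moves only by the tool step_arm, never from a script. Its argument "commands" is one flat list of numbers, 7 for each row, row after row: the shift along the tool's x, y, z in cm, then the turn, a rotation vector about the tool's x, y, z in rad, then the opening, from 0 (shut) to 1 (fully open). A call has 1 to 10 rows; each row is the pose to reach, as a shift and turn from the pose commanded when the call began, along the tool's axes at that moment; what a row does not reach only later rows make up. A row lasts 1/10 s, in which the tool goes at most 50 mm and 8.59 degrees, less where a joint would pass 70% of its speed; a pose out of reach is approached as far as the arm can. A call with a gripper value outside its range is refused whole. The fingers move at their own pace and stop on an object; the grip force is fixed at half the most. Time passes only in rows, so rows that repeat a pose let the fingers close. It gives the time, the measured TCP pose, the force, the opening and the grip force at its end, in the units of the state.
- ctrl.read_state(): the state, without advancing time (a new reading comes with each control period).
- ctrl.get_image(name): name is "side" or "top"; returns a dict with "image" (400x640x3 uint8, red, green, blue), "range_z" (400x640 float32, mm along the optical axis (not along the pixel's ray), 0 where there is no reading), "vfov" (degrees; the focal length in pixels is half the picture's height over the tangent of half this angle, whatever the lens; pixels are square), "cx", "cy" (the principal point, pixels), "world_to_cam" (4x4, takes a point from world to camera coordinates). Camera axes: x right, y down, z forward; pixel columns grow to the right and rows downward; lengths in mm; the calibration is good to about 2 mm. A picture is of the moment at which its call begins.
- ctrl.finish_job(): hands the job in; it is judged then, once.
The state is a dict: "clock": time; "qpos": joint angles; "qd": joint speeds; "tau": joint torques, N m; "eef_pos": TCP position; "tool_rot": TCP orientation; "force": force on the tool from outside, world axes, zero at the start; "torque": the same for the moment, N m; "width": finger opening in mm; "gripper_force": force on a finger pad.
Only numpy, scipy, OpenCV 4.12 (cv2) and the standard library are available. Lean on these libraries where they do the work, as an engineer would, in place of code of your own. Each camera call takes 0.05 s, during which the arm holds its last target. There are 200 camera calls.

## Working session

There is one attempt and no reset: what is moved stays moved. The work goes in short steps, Python scripts to look and compute and a tool call to move; the robot and the scene stay as the last step left them, time stands still between calls to the robot, and variables do not carry over. Pictures are saved under pics/ and viewed, at most 10 in all, crops included, and the job is handed in when it is done.

Besides the shell and the picture viewer there is one more tool, called after "Emit:" as name(argument=value, ...), one argument or row to a line, values as JSON. step_arm: Moves the arm, as the interface text tells. Its arguments: {"type":"object","properties":{"commands":{"type":"array"}},"required":["commands"]}

```bash
mkdir -p pics
cat > h.py <<'E'
import numpy as np, cv2
from cell import ctrl
def shot(n):
    d=ctrl.get_image(n); d['f']=200/np.tan(np.radians(d['vfov']/2)); d['W']=np.linalg.inv(d['world_to_cam']); return d
def pt(d,u,v,z=None):
    z=d['range_z'][int(v),int(u)] if z is None else z
    return (d['W']@[(u-d['cx'])/d['f']*z,(v-d['cy'])/d['f']*z,z,1])[:3]
def cloud(d):
    v,u=np.mgrid[:400,:640]; z=d['range_z']
    P=np.stack([(u-d['cx'])/d['f']*z,(v-d['cy'])/d['f']*z,z,np.ones_like(z)],-1)@d['W'].T
    return P[...,:3]
def proj(d,p):
    q=d['world_to_cam']@np.r_[p,1]; return q[:2]/q[2]*d['f']+[d['cx'],d['cy']]
E
python3 - <<'E'
from h import *
for n in('top','side'):
    d=shot(n); np.savez(n+'.npz',**d); cv2.imwrite(f'pics/{n}0.png',d['image'][...,::-1]); print(n,d['f'],d['cx'],d['cy'],d['W'].round(2).tolist())
print(ctrl.read_state())
E
```

```text
top 394.9920188105502 317.60585397114136 199.91841914471902 [[-0.0, -0.99, 0.15, 367.58], [-1.0, 0.0, 0.0, 4.92], [-0.0, -0.15, -0.99, 1293.77], [0.0, 0.0, 0.0, 1.0]]
side 466.68391390934653 319.7543560202133 192.15097079500117 [[0.98, -0.12, 0.13, 395.23], [-0.18, -0.71, 0.68, -781.84], [0.01, -0.69, -0.72, 987.67], [0.0, 0.0, 0.0, 1.0]]
{'clock': 0.1, 'qpos': array([ 1.13617873,  0.62926158,  0.0384297 ,  1.51827897, -0.02697259,
        0.99630713, -0.01996744]), 'qd': array([-0.00015746, -0.00188476, -0.00029518, -0.00108191,  0.00062362,
        0.00044553,  0.00029565]), 'tau': array([ 2.37163003e-03, -5.64534974e+01,  1.23030379e+00, -1.93973279e+01,
        1.12476374e-02,  5.46387761e-03, -1.05573636e-05]), 'eef_pos': array([ 234.15672832, -605.74754241,  230.47212284]), 'tool_rot': array([-3.13985551e+00,  3.24050753e-05,  3.68877030e-01]), 'force': array([-0.71850763, -1.00900673,  0.42726212]), 'torque': array([-0.06150721, -0.01801768,  0.00913419]), 'gripper_force': 0.0, 'width': 85.3366329296887}
```

View pics/top0.png

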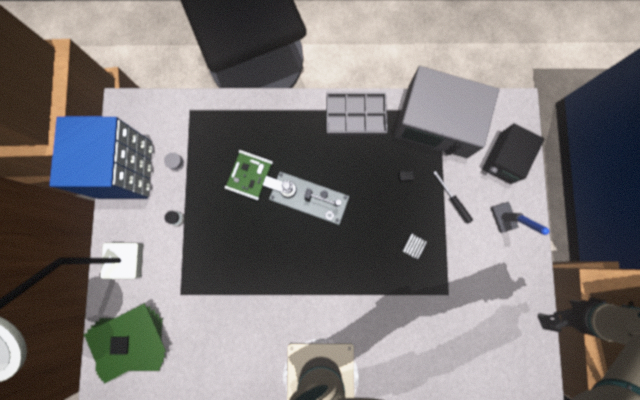

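View pics/side0.png

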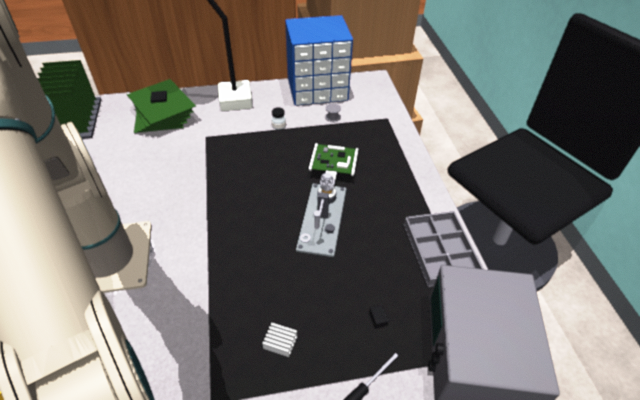

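The holder shows with its spindle at about (287,187) in the top view and (327,183) in the side view. The pin and handle lie to its right (top) and below it (side). I'll enlarge both.

Run:
```python
from h import *
t=dict(np.load('top.npz'));s=dict(np.load('side.npz'))
a=cv2.resize(t['image'][160:230,260:360],None,fx=8,fy=8,interpolation=cv2.INTER_CUBIC)[:,:,::-1]
b=cv2.resize(s['image'][160:260,285:365],None,fx=6,fy=6,interpolation=cv2.INTER_CUBIC)[:,:,::-1]
cv2.imwrite('pics/tc.png',a);cv2.imwrite('pics/sc.png',b)
for n,d,r in(('t',t,(160,230,240,360)),('s',s,(140,260,285,365))):
    C=cloud(d)[r[0]:r[1],r[2]:r[3]].reshape(-1,3)
    C=C[(C[:,2]>0)]
    h=np.histogram(C[:,2],bins=np.arange(-4,160,4)); print(n,[(int(e),int(c)) for e,c in zip(h[1],h[0]) if c])
    for lo in range(36,140,6):
        m=(C[:,2]>=lo)&(C[:,2]<lo+6)
        if m.any(): print(lo,m.sum(),C[m].mean(0).round(1),C[m].min(0).round(),C[m].max(0).round())
```

```text
t [(0, 2335), (4, 527), (8, 867), (12, 635), (16, 99), (20, 25), (24, 23), (28, 8), (32, 45), (36, 343), (40, 532), (44, 179), (48, 54), (52, 14), (56, 1), (60, 5), (64, 5), (68, 3), (72, 9), (76, 24), (80, 16), (84, 27), (88, 40), (92, 25), (96, 47), (100, 37), (104, 4), (108, 1), (112, 1), (128, 6), (132, 14), (136, 4)]
36 656 [622.1 196.4  39.7] [552.  33.  36.] [684. 261.  42.]
42 398 [623.3 212.1  44. ] [550.  39.  42.] [683. 260.  48.]
48 66 [637.8 204.2  50.3] [553.  32.  48.] [681. 250.  54.]
54 3 [595.2 147.2  56.1] [571.  89.  55.] [633. 247.  57.]
60 7 [564.8  79.   63.1] [551.  35.  60.] [577. 121.  65.]
66 6 [567.8  67.6  68.2] [550.  29.  66.] [579. 117.  70.]
72 21 [578.9  90.8  76.1] [552.  35.  74.] [610. 119.  78.]
78 28 [582.4  94.2  80.5] [551. -12.  78.] [606. 122.  84.]
84 46 [561.6  26.8  87.5] [532. -46.  84.] [604. 122.  90.]
90 46 [571.7  60.9  92.7] [528. -48.  90.] [607. 121.  96.]
96 69 [573.3  59.4  99.1] [534. -45.  96.] [599. 114. 102.]
102 19 [585.2  90.6 103.4] [527. -54. 102.] [598. 114. 105.]
108 1 [528.8 -47.7 109.8] [529. -48. 110.] [529. -48. 11
[... 933 characters left out ...]
 ] [551.  23.  66.] [607. 100.  72.]
72 38 [577.2  68.2  75. ] [550.  24.  72.] [606. 105.  78.]
78 54 [580.8  72.7  80.8] [537. -58.  78.] [609. 110.  84.]
84 77 [565.6  33.3  87.3] [527. -62.  84.] [605. 114.  90.]
90 57 [573.6  54.7  92.6] [527. -63.  90.] [605. 115.  96.]
96 101 [568.8  45.6  99.1] [526. -62.  96.] [599. 115. 102.]
102 29 [566.4  36.3 104.2] [527. -61. 102.] [598. 110. 107.]
108 8 [532.8 -58.4 111.6] [527. -61. 110.] [539. -56. 113.]
114 10 [532.7 -58.3 117.4] [527. -62. 115.] [539. -56. 120.]
120 9 [531.6 -57.6 123.4] [527. -62. 121.] [539. -53. 126.]
126 7 [531.1 -58.6 129. ] [527. -60. 127.] [538. -55. 131.]
132 29 [533.4 -54.3 134.8] [527. -64. 132.] [540. -47. 138.]
```

View pics/tc.png

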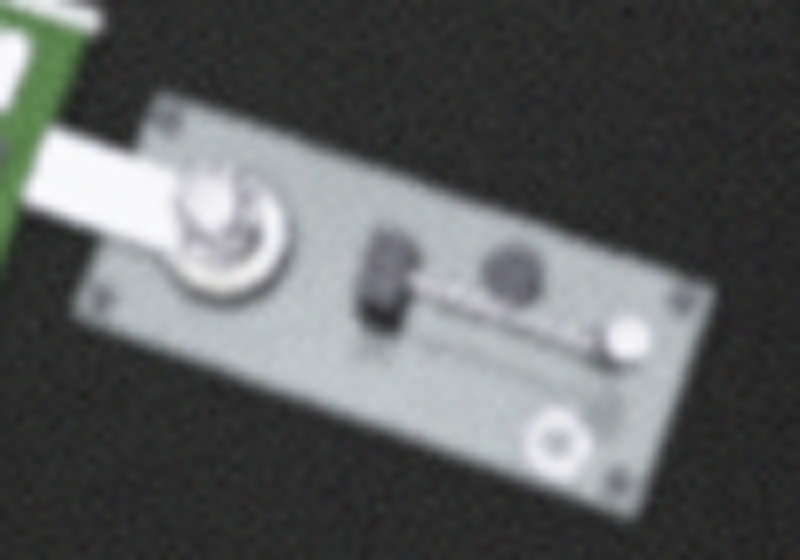

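View pics/sc.png

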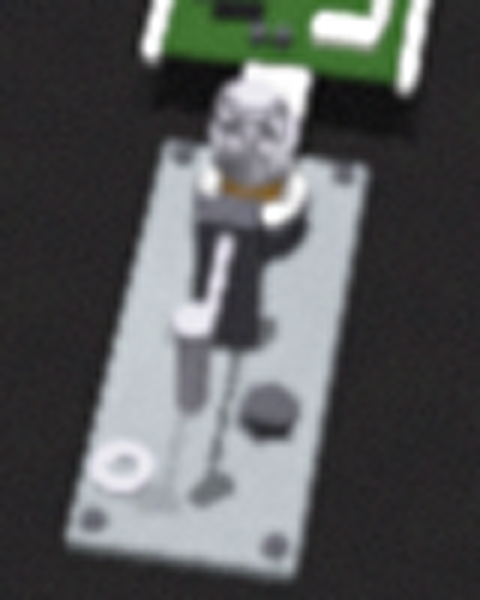

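Run:
```python
from h import *
t=dict(np.load('top.npz'));s=dict(np.load('side.npz'))
T=lambda U,V:((U+.5)/8-.5+260,(V+.5)/8-.5+160)
S=lambda U,V:((U+.5)/6-.5+285,(V+.5)/6-.5+160)
def ray(d,uv):
    o=d['W'][:3,3]; v=pt(d,*uv,z=1000.)-o; return o,v/np.linalg.norm(v)
def plane(d,uv,z):
    o,v=ray(d,uv); return o+v*(z-o[2])/v[2]
def tri(a,b):
    A=0;B=0
    for o,v in(a,b):
        M=np.eye(3)-np.outer(v,v);A=A+M;B=B+M@o
    x=np.linalg.solve(A,B); return x, np.linalg.norm((np.eye(3)-np.outer(a[1],a[1]))@(x-a[0]))
print('spindle',tri(ray(t,T(212,200)),ray(s,S(250,95))))
print('handle',tri(ray(t,T(628,338)),ray(s,S(190,320))))
for n,p in(('e1',[(165,92),(715,288)]),('e2',[(75,315),(635,520)])):
    a,b=[plane(t,T(*q),13)[:2] for q in p]; print(n,a,b,np.degrees(np.arctan2(*(b-a)[::-1])))
a,b=[plane(t,T(*q),88)[:2] for q in((420,283),(590,340))]; print('pin',a,b,np.degrees(np.arctan2(*(b-a)[::-1])))
for n,d in(('t',t),('s',s)):
    C=cloud(d).reshape(-1,3)
    for nm,c,r,zl,zh in(('sp',(580,100),25,99,110),('crown',(580,100),25,88,99),('ha',(533,-54),13,131,142),('pin',(550,10),45,82,92),('block',(557,30),25,96,106),('blockall',(557,30),25,50,106)):
        m=(np.hypot(*(C[:,:2]-c).T)<r)&(C[:,2]>zl)&(C[:,2]<zh)
        if m.any(): print(n,nm,m.sum(),np.median(C[m],0).round(1),C[m].mean(0).round(1),C[m].min(0).round(),C[m].max(0).round())
```

```text
spindle (array([589.47889783, 104.864285  , 100.33727559]), np.float64(0.9204477243430526))
handle (array([532.30804497, -52.76554338, 134.47489273]), np.float64(0.35300166310445724))
e1 [652.20843193 132.14604291] [569.86805071 -94.64635831] -109.95418732819026
e2 [558.84357416 167.79105757] [474.56430305 -61.05851521] -110.21742367560844
pin [560.05676204  25.12429898] [537.77201033 -40.42161033] -108.77736135742815
t sp 31 [591.6 105.1 102.3] [591.1 105.7 102.1] [583.  96.  99.] [599. 114. 105.]
t crown 34 [583.5 102.4  93.3] [585.5 103.4  93.7] [575.  90.  88.] [603. 121.  99.]
t ha 22 [533.  -52.6 134.6] [533.  -52.5 134.3] [525. -59. 131.] [540. -47. 139.]
t pin 42 [553.2   5.2  87.9] [553.1   4.9  87.9] [538. -33.  82.] [578.  50.  92.]
t block 46 [566.9  37.5  99.1] [566.   38.5  99. ] [552.  28.  96.] [580.  50. 103.]
t blockall 85 [561.2  37.4  96.5] [562.5  35.2  91.7] [550.   7.  52.] [580.  50. 103.]
s sp 35 [589.6 102.1 101.9] [589.6 103.2 102.2] [579.  91.  99.] [599. 115. 106.]
s crown 47 [587.7  96.3  93.2] [588.3  96.9  93.3] [573.  87.  88.] [603. 115.  98.]
s ha 30 [533.2 -54.3 134.9] [533.3 -54.5 134.7] [527. -64. 131.] [540. -47. 138.]
s pin 54 [558.   26.3  88. ] [560.5  19.9  87.8] [548. -13.  82.] [579.  37.  92.]
s block 61 [565.2  36.   98.7] [565.2  35.2  99. ] [550.  24.  96.] [580.  50. 103.]
s blockall 192 [565.1  30.6  86.7] [564.6  30.4  83. ] [550.   7.  50.] [581.  50. 103.]
```

The side crop shows the spindle top at about (250,95) and the handle rim at (190,320). In the top crop they are at (212,200) and (628,338). Next I'll estimate the nut's angle from averaged frames, and at the same time raise the arm and move it over towards the bench.

Run:
```python
from h import *
ims=[]
def mk(d,ax,ay):
    return
for n in('top','side'):
    I=0
    for _ in range(8):
        d=shot(n); I=I+d['image'].astype(np.float32)/8
    u,v=proj(d,[590,104.5,81]); R=16
    M=np.float32([[18,0,200-18*u],[0,18,270-18*v]])
    c=cv2.warpAffine(I,M,(400,500),flags=cv2.INTER_CUBIC)
    c=np.clip((c-40)*1.2,0,255).astype(np.uint8)
    ims.append(c); print(n,u,v)
    # guides: direction marks every 10deg for r=24 at z 94 (dots)
    for a in range(0,360,30):
        p=proj(d,[590+26*np.cos(np.radians(a)),104.5+26*np.sin(np.radians(a)),93]); q=M@np.r_[p,1]
        cv2.putText(c,str(a),(int(q[0])-10,int(q[1])+4),0,.4,(255,0,0),1)
cv2.imwrite('pics/nut.png',np.hstack(ims)[...,::-1])
```

```text
top 286.6780328277687 185.83114890826843
side 326.61384783108286 180.44482957638098
```

View pics/nut.png

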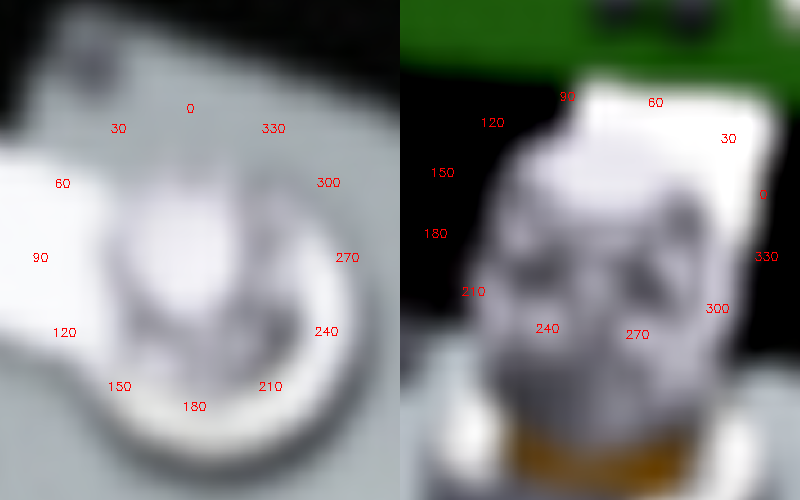

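Emit:
step_arm(
  commands=[0, 0, -4, 0, 0, 0, 1, 0, 0, -5, 0, 0, 0, 1, 0, 0, -5, 0, 0, 0, 1],
)

```text
clock: 1.2
eef_pos: [234.8, -607.6, 283.6]
tool_rot: [3.137, -0.0, 0.369]
force: [0.9, -0.1, -0.3]
width: 85.6
gripper_force: 0.0
```

The slots show at about (535,272) and (650,285) in the side view. That puts the slots and flats at roughly 44° mod 60, and the hole line at 250° (10° mod 60). So I need tool yaw of about 134° to grip, and the slot lines up at 100° or 40°. Moving over now.

Emit:
step_arm(
  commands=[58.8, -53.6, 0, 0, 0, -1.97, 0.8, 58.8, -53.6, 0, 0, 0, -1.97, 0.8, 58.8, -53.6, 0, 0, 0, -1.97, 0.8, 58.8, -53.6, 0, 0, 0, -1.97, 0.8, 58.8, -53.6, 0, 0, 0, -1.97, 0.8, 58.8, -53.6, 0, 0, 0, -1.97, 0.8, 58.8, -53.6, 0, 0, 0, -1.97, 0.8, 58.8, -53.6, 0, 0, 0, -1.97, 0.8, 58.8, -53.6, 0, 0, 0, -1.97, 0.8, 58.8, -53.6, 0, 0, 0, -1.97, 0.8],
)

```text
clock: 2.2
eef_pos: [457.5, -156.9, 280.6]
tool_rot: [-3.141, -0.001, 1.875]
force: [1.4, -0.7, -0.2]
width: 68.3
gripper_force: 0.0
```

```bash
python3 -c "
from h import *
s=ctrl.read_state();print(s['qpos'].round(3),s['eef_pos'].round(1),s['tool_rot'])"
```

```text
[ 0.598  0.356 -0.44   1.892  0.185  0.934  0.375] [ 457.5 -156.9  280.6] [-3.14076173e+00 -6.73779574e-04  1.87491684e+00]
```

Emit:
step_arm(
  commands=[20.97, 20.47, 0, 0, 0, -0.465, 0.8, 20.97, 20.47, 0, 0, 0, -0.465, 0.8, 20.97, 20.47, 0, 0, 0, -0.465, 0.8, 20.97, 20.47, 0, 0, 0, -0.465, 0.8, 20.97, 20.47, 0, 0, 0, -0.465, 0.8, 20.97, 20.47, 0, 0, 0, -0.465, 0.8, 20.97, 20.47, 0, 0, 0, -0.465, 0.8, 20.97, 20.47, 0, 0, 0, -0.465, 0.8, 20.97, 20.47, 0, 0, 0, -0.465, 0.8, 20.97, 20.47, 0, 0, 0, -0.465, 0.8],
)

```text
clock: 3.2
eef_pos: [591.3, 99.6, 280.9]
tool_rot: [-3.14, 0.0, 2.331]
force: [-0.5, -0.7, 0.0]
width: 68.4
gripper_force: 0.0
```

```bash
python3 -c "
from h import *
s=ctrl.read_state();print(s['qpos'].round(3),s['eef_pos'].round(1),s['tool_rot'],s['torque'],s['force'])"
```

```text
[ 0.13   0.553 -0.556  1.59   0.319  1.092  0.253] [591.3  99.6 280.9] [-3.14013929e+00  3.14881101e-04  2.33141807e+00] [-0.00157161  0.00990142  0.0027115 ] [-0.54887711 -0.68065594  0.04793918]
```

Emit:
step_arm(
  commands=[0.44, 0.24, 4, 0, 0, 0, 0.8, 0.44, 0.24, 8, 0, 0, 0, 0.8, 0.44, 0.24, 12, 0, 0, 0, 0.8, 0.44, 0.24, 14.5, 0, 0, 0, 0.8, 0.44, 0.24, 15.5, 0, 0, 0, 0.8, 0.44, 0.24, 15.5, 0, 0, 0, 0.8],
)

```text
clock: 3.8
eef_pos: [589.8, 105.3, 125.5]
tool_rot: [-3.14, -0.001, 2.333]
force: [-0.3, 0.6, 0.1]
width: 68.3
gripper_force: 0.0
```

Run:
```python
from h import *
s=ctrl.read_state();print(s['eef_pos'].round(1),s['tool_rot'].round(3),s['force'].round(1))
d=shot('side'); cv2.imwrite('pics/s2.png',cv2.resize(d['image'][120:230,270:390],None,fx=5,fy=5,interpolation=2)[...,::-1])
```

```text
[589.8 105.3 125.5] [-3.140e+00 -1.000e-03  2.333e+00] [-0.3  0.6  0.1]
```

View pics/s2.png

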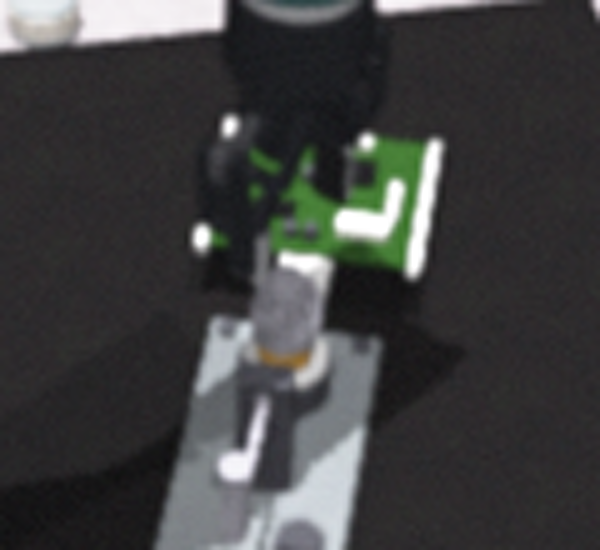

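The gripper is above the spindle. One finger shows at about (262,250), and the nut is centred below it at (285,310). Descending around the hexagon.

Emit:
step_arm(
  commands=[0, -0.05, 2, 0, 0, 0, 0.8, 0, -0.05, 4, 0, 0, 0, 0.8, 0, -0.05, 5.5, 0, 0, 0, 0.8, 0, -0.05, 7, 0, 0, 0, 0.8, 0, -0.05, 7.7, 0, 0, 0, 0.8, 0, -0.05, 7.7, 0, 0, 0, 0.8],
)

```text
clock: 4.45
eef_pos: [589.7, 106.1, 48.7]
tool_rot: [-3.141, -0.001, 2.334]
force: [-0.5, 0.6, -0.0]
width: 68.4
gripper_force: 0.0
```

Emit:
step_arm(
  commands=[0, 0, 0, 0, 0, 0, 0.6, 0, 0, 0, 0, 0, 0, 0.55, 0, 0, 0, 0, 0, 0, 0.5, 0, 0, 0, 0, 0, 0, 0.46, 0, 0, 0, 0, 0, 0, 0.44, 0, 0, 0, 0, 0, 0, 0.42, 0, 0, 0, 0, 0, 0, 0.4, 0, 0, 0, 0, 0, 0, 0.3, 0, 0, 0, 0, 0, 0, 0.1, 0, 0, 0, 0, 0, 0, 0],
)

```text
clock: 5.45
eef_pos: [589.5, 105.4, 49.8]
tool_rot: [-3.14, 0.0, 2.333]
force: [-2.9, -2.3, 7.4]
width: 35.7
gripper_force: 59.2
```

```bash
cat > r.py <<'E'
from h import *
s=ctrl.read_state()
for k in('eef_pos','tool_rot','force','torque','width','gripper_force','clock'): print(k,np.round(s[k],3))
print('yaw deg',np.degrees(s['tool_rot'][2]).round(2), 'q7',s['qpos'][6].round(3), 'tau7',s['tau'][6].round(3))
E
python3 r.py
```

```text
eef_pos [589.515 105.353  49.774]
tool_rot [-3.14   0.     2.333]
force [-2.92  -2.307  7.369]
torque [-0.552  0.633 -0.187]
width 35.698
gripper_force 59.198
clock 5.45
yaw deg 133.66 q7 0.074 tau7 0.188
```

The jaws are seated on the flats (35.7 mm). Turning clockwise in small parts and watching the torque.

Emit:
step_arm(
  commands=[0, 0, 0, 0, 0, 0.02, 0, 0, 0, 0, 0, 0, 0.04, 0, 0, 0, 0, 0, 0, 0.06, 0, 0, 0, 0, 0, 0, 0.08, 0, 0, 0, 0, 0, 0, 0.1, 0],
)

```text
clock: 5.95
eef_pos: [589.5, 105.3, 49.8]
tool_rot: [-3.14, 0.001, 2.234]
force: [-2.4, -1.7, 6.1]
width: 35.6
gripper_force: 59.1
```

```bash
python3 r.py
```

```text
eef_pos [589.472 105.263  49.789]
tool_rot [-3.140e+00  1.000e-03  2.234e+00]
force [-2.421 -1.65   6.072]
torque [-0.601  0.674  0.304]
width 35.607
gripper_force 59.056
clock 5.95
yaw deg 127.98 q7 0.001 tau7 -0.092
```

Emit:
step_arm(
  commands=[0, 0, 0, 0, 0, 0.02, 0, 0, 0, 0, 0, 0, 0.04, 0, 0, 0, 0, 0, 0, 0.06, 0, 0, 0, 0, 0, 0, 0.08, 0, 0, 0, 0, 0, 0, 0.1, 0],
)

```text
clock: 6.45
eef_pos: [589.4, 105.2, 49.8]
tool_rot: [-3.14, 0.001, 2.134]
force: [-3.5, -3.3, 7.1]
width: 35.6
gripper_force: 59.1
```

```bash
python3 r.py
```

```text
eef_pos [589.4   105.218  49.795]
tool_rot [-3.140e+00  1.000e-03  2.134e+00]
force [-3.539 -3.323  7.109]
torque [-0.577  0.691  0.269]
width 35.615
gripper_force 59.08
clock 6.45
yaw deg 122.25 q7 -0.073 tau7 -0.093
```

Emit:
step_arm(
  commands=[0, 0, 0, 0, 0, 0.02, 0, 0, 0, 0, 0, 0, 0.04, 0, 0, 0, 0, 0, 0, 0.06, 0, 0, 0, 0, 0, 0, 0.08, 0, 0, 0, 0, 0, 0, 0.1, 0],
)

```text
clock: 6.95
eef_pos: [589.4, 105.2, 49.8]
tool_rot: [-3.14, 0.001, 2.034]
force: [-3.7, -2.9, 6.9]
width: 35.7
gripper_force: 59.1
```

```bash
python3 r.py | grep -E "^torque|yaw"
```

```text
torque [-0.618  0.704  0.165]
yaw deg 116.52 q7 -0.145 tau7 -0.095
```

Emit:
step_arm(
  commands=[0, 0, 0, 0, 0, 0.02, 0, 0, 0, 0, 0, 0, 0.04, 0, 0, 0, 0, 0, 0, 0.06, 0, 0, 0, 0, 0, 0, 0.08, 0, 0, 0, 0, 0, 0, 0.1, 0],
)

```text
clock: 7.45
eef_pos: [589.3, 105.1, 49.8]
tool_rot: [-3.14, 0.001, 1.934]
force: [-3.4, -3.4, 6.9]
width: 35.5
gripper_force: 59.1
```

```bash
python3 r.py| grep -E "^torque|yaw"
```

```text
torque [-0.549  0.723  0.256]
yaw deg 110.79 q7 -0.217 tau7 -0.096
```

Emit:
step_arm(
  commands=[0, 0, 0, 0, 0, 0.02, 0, 0, 0, 0, 0, 0, 0.04, 0, 0, 0, 0, 0, 0, 0.06, 0, 0, 0, 0, 0, 0, 0.08, 0, 0, 0, 0, 0, 0, 0.1, 0],
)

```text
clock: 7.95
eef_pos: [589.2, 105.1, 49.8]
tool_rot: [-3.14, 0.001, 1.834]
force: [-3.3, -2.9, 7.0]
width: 35.7
gripper_force: 59.1
```

```bash
python3 r.py| grep -E "^torque|yaw"
```

```text
torque [-0.599  0.757  0.281]
yaw deg 105.06 q7 -0.288 tau7 -0.097
```

Emit:
step_arm(
  commands=[0, 0, 0, 0, 0, 0.02, 0, 0, 0, 0, 0, 0, 0.04, 0, 0, 0, 0, 0, 0, 0.06, 0, 0, 0, 0, 0, 0, 0.08, 0],
)

```text
clock: 8.35
eef_pos: [589.1, 105.1, 49.8]
tool_rot: [-3.14, 0.002, 1.754]
force: [-4.1, -3.1, 6.4]
width: 35.6
gripper_force: 59.1
```

```bash
python3 r.py
```

```text
eef_pos [589.068 105.101  49.761]
tool_rot [-3.140e+00  2.000e-03  1.754e+00]
force [-4.053 -3.084  6.443]
torque [-0.628  0.801  0.234]
width 35.577
gripper_force 59.141
clock 8.35
yaw deg 100.48 q7 -0.345 tau7 -0.098
```

There's no torque jump by the first aligned slot at 100°, so this slot is passed while loose. I'll carry on.

Emit:
step_arm(
  commands=[0, 0, 0, 0, 0, 0.02, 0, 0, 0, 0, 0, 0, 0.04, 0, 0, 0, 0, 0, 0, 0.06, 0, 0, 0, 0, 0, 0, 0.08, 0, 0, 0, 0, 0, 0, 0.1, 0],
)

```text
clock: 8.85
eef_pos: [589.0, 105.1, 49.8]
tool_rot: [-3.14, 0.002, 1.654]
force: [-4.4, -3.3, 7.7]
width: 36.0
gripper_force: 59.2
```

```bash
python3 r.py | grep -E "^torque|yaw"
```

```text
torque [-0.665  0.851  0.245]
yaw deg 94.75 q7 -0.415 tau7 -0.099
```

Emit:
step_arm(
  commands=[0, 0, 0, 0, 0, 0.02, 0, 0, 0, 0, 0, 0, 0.04, 0, 0, 0, 0, 0, 0, 0.06, 0, 0, 0, 0, 0, 0, 0.08, 0, 0, 0, 0, 0, 0, 0.1, 0],
)

```text
clock: 9.35
eef_pos: [588.9, 105.1, 49.8]
tool_rot: [-3.14, 0.002, 1.554]
force: [-4.1, -3.4, 7.9]
width: 35.7
gripper_force: 58.9
```

```bash
python3 r.py| grep -E "^torque|yaw"
```

```text
torque [-0.532  0.856  0.328]
yaw deg 89.05 q7 -0.485 tau7 -0.212
```

Emit:
step_arm(
  commands=[0, 0, 0, 0, 0, 0.02, 0, 0, 0, 0, 0, 0, 0.04, 0, 0, 0, 0, 0, 0, 0.06, 0, 0, 0, 0, 0, 0, 0.08, 0, 0, 0, 0, 0, 0, 0.1, 0],
)

```text
clock: 9.85
eef_pos: [588.8, 105.1, 49.8]
tool_rot: [-3.14, 0.002, 1.454]
force: [-4.6, -2.5, 7.7]
width: 35.7
gripper_force: 58.9
```

```bash
python3 r.py| grep -E "^torque|yaw"
```

```text
torque [-0.549  0.877  0.427]
yaw deg 83.34 q7 -0.555 tau7 -0.264
```

Emit:
step_arm(
  commands=[0, 0, 0, 0, 0, 0.02, 0, 0, 0, 0, 0, 0, 0.04, 0, 0, 0, 0, 0, 0, 0.06, 0, 0, 0, 0, 0, 0, 0.08, 0, 0, 0, 0, 0, 0, 0.1, 0],
)

```text
clock: 10.35
eef_pos: [588.8, 105.2, 49.8]
tool_rot: [-3.14, 0.002, 1.355]
force: [-4.5, -2.8, 7.5]
width: 35.8
gripper_force: 58.9
```

```bash
python3 r.py
```

```text
eef_pos [588.763 105.151  49.768]
tool_rot [-3.140e+00  2.000e-03  1.355e+00]
force [-4.461 -2.84   7.472]
torque [-0.56   0.943  0.419]
width 35.772
gripper_force 58.912
clock 10.35
yaw deg 77.61 q7 -0.624 tau7 -0.269
```

The torque jumped between 95° and 88° (tau7 went from -0.10 to -0.26), so the next slot, at yaw 40°, is the one to use. 37.6° (0.656 rad) remains.

Emit:
step_arm(
  commands=[0, 0, 0, 0, 0, 0.03, 0, 0, 0, 0, 0, 0, 0.06, 0, 0, 0, 0, 0, 0, 0.09, 0, 0, 0, 0, 0, 0, 0.12, 0, 0, 0, 0, 0, 0, 0.15, 0, 0, 0, 0, 0, 0, 0.18, 0, 0, 0, 0, 0, 0, 0.21, 0, 0, 0, 0, 0, 0, 0.24, 0, 0, 0, 0, 0, 0, 0.27, 0, 0, 0, 0, 0, 0, 0.3, 0],
)

```text
clock: 11.35
eef_pos: [588.5, 105.3, 49.8]
tool_rot: [-3.14, 0.003, 1.054]
force: [-4.6, -3.5, 8.0]
width: 35.7
gripper_force: 58.9
```

```bash
python3 r.py | grep -E "^torque|yaw"
```

```text
torque [-0.571  0.991  0.432]
yaw deg 60.41 q7 -0.829 tau7 -0.212
```

Emit:
step_arm(
  commands=[0, 0, 0, 0, 0, 0.03, 0, 0, 0, 0, 0, 0, 0.06, 0, 0, 0, 0, 0, 0, 0.09, 0, 0, 0, 0, 0, 0, 0.12, 0, 0, 0, 0, 0, 0, 0.15, 0, 0, 0, 0, 0, 0, 0.18, 0, 0, 0, 0, 0, 0, 0.21, 0, 0, 0, 0, 0, 0, 0.24, 0, 0, 0, 0, 0, 0, 0.27, 0, 0, 0, 0, 0, 0, 0.3, 0],
)

```text
clock: 12.35
eef_pos: [588.4, 105.4, 49.8]
tool_rot: [-3.14, 0.003, 0.754]
force: [-5.0, -3.7, 7.6]
width: 35.9
gripper_force: 58.9
```

```bash
python3 r.py
```

```text
eef_pos [588.361 105.439  49.76 ]
tool_rot [-3.14e+00  3.00e-03  7.54e-01]
force [-5.04  -3.683  7.643]
torque [-0.482  1.058  0.485]
width 35.88
gripper_force 58.883
clock 12.35
yaw deg 43.23 q7 -1.033 tau7 -0.224
```

Emit:
step_arm(
  commands=[0, 0, 0, 0, 0, 0.02, 0, 0, 0, 0, 0, 0, 0.04, 0, 0, 0, 0, 0, 0, 0.058, 0, 0, 0, 0, 0, 0, 0.058, 0, 0, 0, 0, 0, 0, 0.058, 0],
)

```text
clock: 12.85
eef_pos: [588.4, 105.4, 49.8]
tool_rot: [-3.141, 0.003, 0.697]
force: [-5.4, -2.7, 8.6]
width: 35.7
gripper_force: 59.7
```

```bash
python3 r.py | grep -E "^torque|yaw"
```

```text
torque [-0.454  1.074  0.254]
yaw deg 39.94 q7 -1.071 tau7 -0.293
```

Emit:
step_arm(
  commands=[0, 0, 0, 0, 0, 0, 0.5, 0, 0, 0, 0, 0, 0, 0.8, 0, 0, 0, 0, 0, 0, 0.8, 0, 0, 0, 0, 0, 0, 0.8, 0, 0, 0, 0, 0, 0, 0.8, 0, 0, 0, 0, 0, 0, 0.8],
)

```text
clock: 13.45
eef_pos: [590.1, 106.2, 49.3]
tool_rot: [3.142, -0.0, 0.696]
force: [-0.7, 0.1, 0.4]
width: 68.6
gripper_force: 0.0
```

```bash
python3 r.py
```

```text
eef_pos [590.099 106.215  49.253]
tool_rot [ 3.142 -0.     0.696]
force [-0.707  0.1    0.429]
torque [-0.004 -0.018  0.008]
width 68.638
gripper_force 0.0
clock 13.45
yaw deg 39.87 q7 -1.072 tau7 -0.0
```

The nut is released at yaw 39.9°, and it bears on the spring. Next I'll rise and go over the handle.

Emit:
step_arm(
  commands=[0, 0, -3, 0, 0, 0, 0.8, 0, 0, -7, 0, 0, 0, 0.8, 0, 0, -12, 0, 0, 0, 0.8, -4, 2.5, -12, 0, 0, -0.13, 0.6, -8, 5, -12, 0, 0, -0.26, 0.6, -12, 7.5, -12, 0, 0, -0.39, 0.6, -14.62, 8.53, -12, 0, 0, -0.526, 0.6, -14.62, 8.53, -12, 0, 0, -0.526, 0.6, -14.62, 8.53, -12, 0, 0, -0.526, 0.6],
)

```text
clock: 14.35
eef_pos: [532.6, -53.7, 169.5]
tool_rot: [3.141, -0.001, 1.219]
force: [0.8, -0.0, -0.5]
width: 51.1
gripper_force: 0.0
```

```bash
python3 r.py
python3 - <<'E'
from h import *
d=shot('side'); cv2.imwrite('pics/s3.png',cv2.resize(d['image'][150:250,280:380],None,fx=6,fy=6,interpolation=2)[...,::-1])
E
```

```text
eef_pos [532.551 -53.658 169.508]
tool_rot [ 3.141e+00 -1.000e-03  1.219e+00]
force [ 0.795 -0.01  -0.474]
torque [ 0.032 -0.097  0.012]
width 51.079
gripper_force 0.0
clock 14.35
yaw deg 69.83 q7 -0.41 tau7 0.075
```

View pics/s3.png

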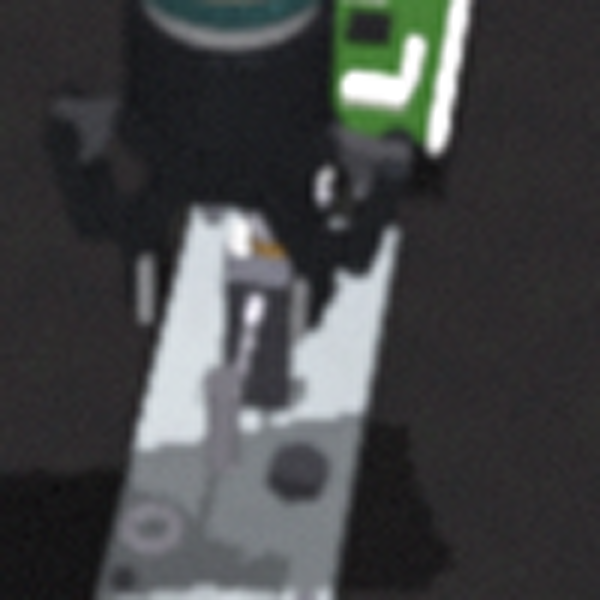

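The fingers straddle the handle, at about (145,290) and (298,310) with the handle at (222,380). Descending and closing.

Emit:
step_arm(
  commands=[0, 0, 3, 0, 0, 0, 0.6, 0, 0, 5, 0, 0, 0, 0.6, 0, 0, 6.2, 0, 0, 0, 0.6, 0, 0, 6.6, 0, 0, 0, 0.6, 0, 0, 6.6, 0, 0, 0, 0.6],
)

```text
clock: 14.9
eef_pos: [532.8, -52.2, 103.1]
tool_rot: [-3.141, -0.0, 1.223]
force: [-0.9, 0.3, -0.4]
width: 51.4
gripper_force: 0.0
```

Emit:
step_arm(
  commands=[0, 0, 0, 0, 0, 0, 0.4, 0, 0, 0, 0, 0, 0, 0.3, 0, 0, 0, 0, 0, 0, 0.25, 0, 0, 0, 0, 0, 0, 0.22, 0, 0, 0, 0, 0, 0, 0.2, 0, 0, 0, 0, 0, 0, 0.18, 0, 0, 0, 0, 0, 0, 0.16, 0, 0, 0, 0, 0, 0, 0.1, 0, 0, 0, 0, 0, 0, 0, 0, 0, 0, 0, 0, 0, 0],
)

```text
clock: 15.9
eef_pos: [531.8, -52.9, 103.5]
tool_rot: [-3.14, 0.0, 1.222]
force: [-3.8, 0.7, 5.2]
width: 13.1
gripper_force: 58.3
```

```bash
python3 r.py
```

```text
eef_pos [531.778 -52.918 103.53 ]
tool_rot [-3.14   0.     1.222]
force [-3.781  0.723  5.22 ]
torque [ 0.214  0.726 -0.019]
width 13.144
gripper_force 58.259
clock 15.9
yaw deg 70.01 q7 -0.43 tau7 -0.005
```

Emit:
step_arm(
  commands=[0.3, -0.08, 0, 0, 0, 0, 0, 0.7, -0.08, 0, 0, 0, 0, 0, 1.1, -0.08, 0, 0, 0, 0, 0, 1.5, -0.08, 0, 0, 0, 0, 0, 1.9, -0.08, 0, 0, 0, 0, 0, 2.3, -0.08, 0, 0, 0, 0, 0, 2.7, -0.08, 0, 0, 0, 0, 0, 3.0, -0.08, 0, 0, 0, 0, 0],
)

```text
clock: 16.7
eef_pos: [542.1, -24.3, 103.5]
tool_rot: [-3.142, 0.0, 1.222]
force: [-2.1, -0.2, 5.2]
width: 13.3
gripper_force: 58.4
```

```bash
cat >> r.py <<'E'
x=np.array([np.cos(np.radians(70)),np.sin(np.radians(70))])
print('along',((s['eef_pos'][:2]-[532.2,-53])@x).round(2),'Fx',(s['force'][:2]@x).round(2),'Fy',(s['force'][:2]@[x[1],-x[0]]).round(2))
E
python3 r.py|tail -2
python3 - <<'E'
from h import *
d=shot('side'); cv2.imwrite('pics/s4.png',cv2.resize(d['image'][150:250,280:380],None,fx=6,fy=6,interpolation=2)[...,::-1])
E
```

```text
yaw deg 70.01 q7 -0.476 tau7 0.079
along 30.38 Fx -0.92 Fy -1.93
```

View pics/s4.png

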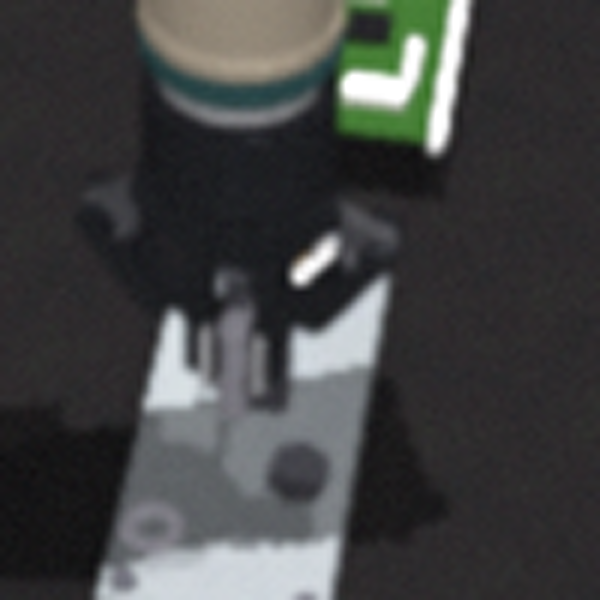

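The handle is held between the pads at about (235,340) and moves with the gripper. I'll creep through the crown region in small steps.

Emit:
step_arm(
  commands=[0.2, 0, 0, 0, 0, 0, 0, 0.4, 0, 0, 0, 0, 0, 0, 0.6, 0, 0, 0, 0, 0, 0],
)

```text
clock: 17.05
eef_pos: [544.1, -18.8, 103.5]
tool_rot: [-3.142, 0.0, 1.222]
force: [-3.4, -0.6, 5.4]
width: 13.4
gripper_force: 58.4
```

```bash
python3 r.py|tail -1
```

```text
along 36.2 Fx -1.75 Fy -3.0
```

Emit:
step_arm(
  commands=[0.1, 0, 0, 0, 0, 0, 0, 0.2, 0, 0, 0, 0, 0, 0, 0.25, 0, 0, 0, 0, 0, 0],
)

```text
clock: 17.35
eef_pos: [544.9, -16.3, 103.5]
tool_rot: [-3.142, 0.0, 1.222]
force: [-3.3, -0.2, 5.6]
width: 13.2
gripper_force: 58.4
```

```bash
python3 r.py|tail -1
```

```text
along 38.8 Fx -1.27 Fy -3.0
```

Emit:
step_arm(
  commands=[0.1, 0, 0, 0, 0, 0, 0, 0.2, 0, 0, 0, 0, 0, 0, 0.25, 0, 0, 0, 0, 0, 0],
)

```text
clock: 17.65
eef_pos: [545.8, -14.1, 103.5]
tool_rot: [-3.142, 0.0, 1.222]
force: [-3.4, -0.7, 5.4]
width: 13.2
gripper_force: 58.4
```

```bash
python3 r.py|tail -1
```

```text
along 41.22 Fx -1.85 Fy -2.91
```

Emit:
step_arm(
  commands=[0.1, -0.02, 0, 0, 0, 0, 0, 0.2, -0.04, 0, 0, 0, 0, 0, 0.25, -0.05, 0, 0, 0, 0, 0],
)

```text
clock: 17.95
eef_pos: [546.6, -11.7, 103.5]
tool_rot: [3.141, -0.0, 1.222]
force: [-2.3, 0.4, 6.0]
width: 13.5
gripper_force: 58.4
```

```bash
python3 r.py|tail -1
```

```text
along 43.78 Fx -0.43 Fy -2.26
```

Emit:
step_arm(
  commands=[0.1, 0, 0, 0, 0, 0, 0, 0.2, 0, 0, 0, 0, 0, 0, 0.25, 0, 0, 0, 0, 0, 0],
)

```text
clock: 18.25
eef_pos: [547.5, -9.3, 103.5]
tool_rot: [3.141, -0.0, 1.222]
force: [-1.3, -1.6, 5.9]
width: 13.4
gripper_force: 58.4
```

```bash
python3 r.py|tail -1
```

```text
along 46.25 Fx -1.9 Fy -0.64
```

Emit:
step_arm(
  commands=[0.1, 0, 0, 0, 0, 0, 0, 0.2, 0, 0, 0, 0, 0, 0, 0.25, 0, 0, 0, 0, 0, 0],
)

```text
clock: 18.55
eef_pos: [548.3, -7.0, 103.5]
tool_rot: [3.141, -0.0, 1.222]
force: [-2.7, -0.3, 5.1]
width: 13.2
gripper_force: 58.4
```

```bash
python3 r.py|tail -1
```

```text
along 48.76 Fx -1.23 Fy -2.47
```

The nose is past the crown with only friction on it. Pushing on towards the stop.

Emit:
step_arm(
  commands=[0.2, 0, 0, 0, 0, 0, 0, 0.4, 0, 0, 0, 0, 0, 0, 0.6, 0, 0, 0, 0, 0, 0, 0.8, 0, 0, 0, 0, 0, 0],
)

```text
clock: 18.95
eef_pos: [551.0, 0.5, 103.5]
tool_rot: [3.141, -0.0, 1.222]
force: [-2.1, -1.1, 5.4]
width: 13.3
gripper_force: 58.4
```

```bash
python3 r.py|tail -1
```

```text
along 56.67 Fx -1.76 Fy -1.55
```

Emit:
step_arm(
  commands=[0.2, 0, 0, 0, 0, 0, 0, 0.4, 0, 0, 0, 0, 0, 0, 0.6, 0, 0, 0, 0, 0, 0, 0.8, 0, 0, 0, 0, 0, 0, 1.0, 0, 0, 0, 0, 0, 0],
)

```text
clock: 19.45
eef_pos: [554.4, 9.9, 103.6]
tool_rot: [3.141, -0.0, 1.222]
force: [-2.6, -0.4, 6.3]
width: 13.4
gripper_force: 58.4
```

```bash
python3 r.py|tail -1
```

```text
along 66.75 Fx -1.27 Fy -2.31
```

Emit:
step_arm(
  commands=[0.15, 0, 0, 0, 0, 0, 0, 0.3, 0, 0, 0, 0, 0, 0],
)

```text
clock: 19.65
eef_pos: [555.4, 12.8, 103.5]
tool_rot: [3.141, -0.0, 1.222]
force: [-2.8, -1.7, 5.2]
width: 13.1
gripper_force: 58.4
```

```bash
python3 r.py|tail -1
```

```text
along 69.77 Fx -2.54 Fy -2.02
```

Emit:
step_arm(
  commands=[0.1, 0, 0, 0, 0, 0, 0, 0.2, 0, 0, 0, 0, 0, 0],
)

```text
clock: 19.85
eef_pos: [556.1, 14.7, 103.5]
tool_rot: [3.141, -0.0, 1.222]
force: [-1.8, -1.0, 6.1]
width: 13.3
gripper_force: 58.4
```

```bash
python3 r.py|tail -1
```

```text
along 71.77 Fx -1.52 Fy -1.32
```

Emit:
step_arm(
  commands=[0.1, 0, 0, 0, 0, 0, 0, 0.2, 0, 0, 0, 0, 0, 0],
)

```text
clock: 20.05
eef_pos: [556.5, 15.8, 103.5]
tool_rot: [3.141, 0.001, 1.222]
force: [-3.1, -4.0, 5.7]
width: 13.9
gripper_force: 58.5
```

```bash
python3 r.py|tail -1
```

```text
along 72.95 Fx -4.84 Fy -1.57
```

Emit:
step_arm(
  commands=[0.1, 0, 0, 0, 0, 0, 0, 0.15, 0, 0, 0, 0, 0, 0],
)

```text
clock: 20.25
eef_pos: [556.5, 15.8, 103.5]
tool_rot: [-3.141, 0.003, 1.221]
force: [-5.0, -4.7, 7.8]
width: 13.3
gripper_force: 58.6
```

```bash
python3 r.py|tail -1
```

```text
along 72.96 Fx -6.11 Fy -3.08
```

Emit:
step_arm(
  commands=[0.1, 0, 0, 0, 0, 0, 0, 0.15, 0, 0, 0, 0, 0, 0],
)

```text
clock: 20.45
eef_pos: [556.4, 15.8, 103.5]
tool_rot: [-3.141, 0.005, 1.22]
force: [-4.6, -7.6, 9.5]
width: 13.4
gripper_force: 58.7
```

```bash
python3 r.py|tail -1
```

```text
along 72.95 Fx -8.7 Fy -1.71
```

It has hit its stop at 73 mm of travel, as expected. Now relieve the push, hold, release and rise.

Emit:
step_arm(
  commands=[-0.15, 0, 0, 0, 0, 0, 0, -0.28, 0, 0, 0, 0, 0, 0, -0.28, 0, 0, 0, 0, 0, 0, -0.28, 0, 0, 0, 0, 0, 0, -0.28, 0, 0, 0, 0, 0, 0.3, -0.28, 0, 0, 0, 0, 0, 0.5, -0.28, 0, 0, 0, 0, 0, 0.5, -0.28, 0, 0, 0, 0, 0, 0.5, -0.28, 0, 0, 0, 0, 0, 0.5],
)

```text
clock: 21.35
eef_pos: [556.6, 16.8, 103.2]
tool_rot: [3.142, -0.0, 1.222]
force: [-0.3, 0.6, 0.6]
width: 42.3
gripper_force: 0.0
```

```bash
python3 r.py
```

```text
eef_pos [556.577  16.822 103.221]
tool_rot [ 3.142 -0.     1.222]
force [-0.326  0.605  0.567]
torque [ 0.028  0.026 -0.051]
width 42.306
gripper_force 0.0
clock 21.35
yaw deg 70.01 q7 -0.538 tau7 -0.0
along 73.95 Fx 0.46 Fy -0.51
```

Emit:
step_arm(
  commands=[0, 0, -2, 0, 0, 0, 0.5, 0, 0, -5, 0, 0, 0, 0.5, 0, 0, -9, 0, 0, 0, 0.5, -4, 0, -13, 0, 0, 0, 0.5, -9, 0, -15, 0, 0, 0, 0.5, -14, 0, -15, 0, 0, 0, 0.5, -18, 0, -15, 0, 0, 0, 0.5, -20, 0, -15, 0, 0, 0, 0.5, -20, 0, -15, 0, 0, 0, 0.5, -20, 0, -15, 0, 0, 0, 0.5],
)

```text
clock: 22.35
eef_pos: [488.2, -171.0, 253.4]
tool_rot: [3.141, -0.001, 1.221]
force: [0.0, 0.3, -0.3]
width: 42.7
gripper_force: 0.0
```

Run:
```python
from h import *
c=[]
for n,x,y in(('top',260,160),('side',285,160)):
    d=shot(n); c.append(cv2.resize(d['image'][y:y+90,x:x+80],None,fx=5,fy=5,interpolation=2)[...,::-1])
    C=cloud(d).reshape(-1,3); m=(np.hypot(*(C[:,:2]-[557,15]).T)<20)&(C[:,2]>129)&(C[:,2]<140); print(n,m.sum(),C[m].mean(0).round(1))
cv2.imwrite('pics/end.png',np.hstack(c)); print(ctrl.read_state()['force'])
```

```text
top 24 [558.5  16.5 134.1]
side 1 [560.5   7.1 133.7]
[ 0.33008922  1.19087869 -0.64519019]
```

View pics/end.png

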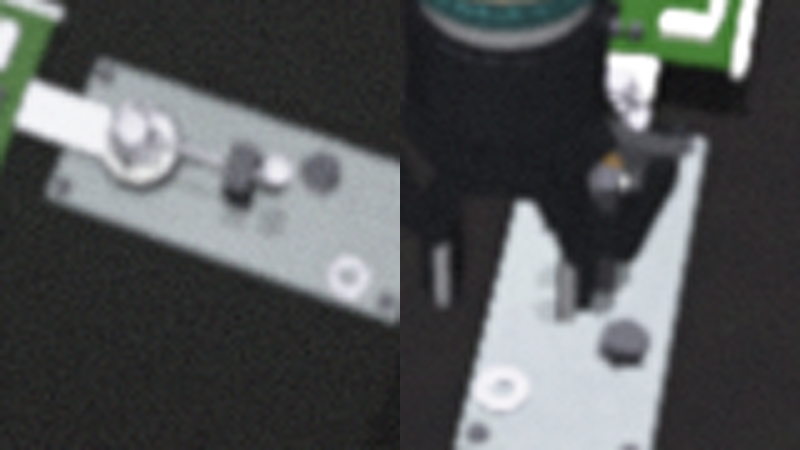

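The handle is next to the guide block at (273,170). The pin runs into the nut, the bystanders haven't moved, and the arm is clear. Handing in.

```bash
python3 -c "
from cell import ctrl
print(ctrl.finish_job())"
```

```text
the job is handed in; nothing more can be done
None
```

I turned the castle nut to the first slot in line with the hole after it began to bear on the spring, pushed the pin to its stop, let go with the arm clear, and handed the job in; no verdict came back.

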